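Start the firmness tester's drive at its toggle

ROBOT

A 6-joint arm with a two-finger parallel gripper is mounted at the origin on the work surface. World frame = base frame: x ahead of the robot, y to its left, z up, the work surface at z = 0. Lengths are in m, angles in rad, forces in N, time in s.
With the tool pointing down it reaches from about 0.425 to 0.925 m from the base axis. Payload 12.5 kg.
Tool frame: the origin (TCP) lies between the finger pads; the fingertips stand 25 mm ahead of it and the grasp point (between the pads) lies 6 mm ahead of it; z points along the fingers, y is the line along which they close (so a half turn about z gives the same grasp; the last joint's range is limited). The gripper opens to 85 mm and grips with 20 to 120 N. Pads are 22 mm wide; open, the fingers measure 114 mm over their backs; the gripper's body (76 mm by 85 mm) begins 54 mm behind the grasp point. The pads swing forward as they close: fully open they stand 13 mm farther back than shut.
Start: joints at [1.173, 0.491, 1.559, -0, 1.092, -0.106], TCP at [0.18, 0.599, 0.256] pointing down, gripper open.
Joint ranges: [-3.1, 3.1], [-0.84, 2.19], [0.05, 2.79], [-1.13, 4.28], [0.06, 2.93], [-2.69, 2.69]. Speed limits (rad/s): [2.22, 2.22, 2.79, 3.14, 3.14, 3.14].

INTERFACE

Orientations are given as [roll, pitch, yaw] about the fixed x, y, z axes, in that order (R = Rz(yaw) Ry(pitch) Rx(roll)).
In Python, from workcell import state, read_camera, camera_params, job_done gives the robot as it stands.
- The arm moves only by the tool carry_out, never from a script. Its argument "rows" is a list that holds one entry, the list of rows, each a list of 5 numbers: the opening in per cent of the stroke, from 0 (shut) to 100 (fully open), then the shift along the world's x, y, z in mm, then the turn about the world's z in degrees. A call has exactly 8 rows; each row is the pose to reach, as a shift and turn from the pose commanded when the call began; what a row does not reach only later rows make up. A row lasts 1/8 s, in which the tool goes at most 62.5 mm and 10.7 degrees, less where a joint would pass 70% of its speed; a pose out of reach is approached as far as the arm can. A call with a gripper value outside its range is refused whole. The fingers move at their own pace and stop on an object; "squeeze" is the grip in N (left out, the last holds). Time passes only in rows, so rows that repeat a pose let the fingers close, or fill a call up. It gives the time, the measured TCP pose, the force, the opening and the grip force at its end, in the units of the state.
- state(): the state, without advancing time (a new reading comes with each control period).
- read_camera(name): name is "side" or "top" or "wrist"; returns the picture (420x560x3 uint8, blue, green, red); there is no depth.
- camera_params(name): a dict with "fx", "fy", "cx", "cy" (pixels), "xyz" and "rotation" of the camera in the world. Camera axes: x right, y down, z forward; pixel columns grow to the right and rows downward; lengths in m; the calibration is good to about 2 mm. A picture is of the moment at which its call begins: read the wrist's pose just before it. camera_params takes no time and is no camera call; for the wrist camera it gives the pose at the moment of the call.
- job_done(): hands the job in; it is judged then, once.
The state is a dict: "clock": time; "joint_pos": joint angles; "joint_vel": joint speeds; "joint_efforts": joint torques, N m; "position": TCP position; "eef_rot": TCP orientation; "ft_force": force on the tool from outside, world axes, zero at the start; "torque": the same for the moment, N m; "grip_width": finger opening in m; "grasp_force": force on a finger pad.
Only numpy, scipy, OpenCV 4.12 (cv2) and the standard library are available. Lean on these libraries where they do the work, as an engineer would, in place of code of your own. Each camera call takes 0.05 s, during which the arm holds its last target. There are 200 camera calls.

TASK

The apple sample is ready on the firmness tester, so start its drive: on the switch module with the round dial, flip the bat toggle over its centre to the opposite side, so that it stays leaning fully towards the dial. Leave the toggles on the other two modules as they are.

Things in the scene. Friction and masses are not known exactly. Their poses are not given: they have to be found in the camera images.
- drive_pivot (a point): Pivot of the bat toggle on the module with a round dial (50 mm wide, 22 high): a fixed box 150 deep, 88 wide, black top 6 mm below this point. Bushing 16 mm wide ends 2 mm above it. Axes: x towards the dial (its near edge 37 mm on) and away from the robot, y left, z up; front edge 55 mm to -x. Three modules stand in a row on a plate in any order, 115 mm apart, gaps 27 mm, toggles alike.
- drive_toggle (a joint): That steel bat: 8 mm thick, upper half 12 mm, end 52 mm from the pivot. Rad: 0 (start) leans to -x, away from the dial, its end 23 mm to -x of and 48 mm above the pivot; 0.45 upright; 0.9 leans fully to +x, towards the dial. A spring drives it away from upright to either side: about 2 N at its end moves it, and just past upright it snaps over and stays.
- meter_toggle (a joint): The like toggle on the module with a flat rectangular meter (34 x 68 mm, 14 high) behind it: 0 leans away from the meter, 0.9 towards it. It starts at 0 and must stay there.
- post_toggle (a joint): The like toggle on the module with two upright posts (17 mm thick, 22 high) behind it: 0 leans towards the posts, 0.9 away from them. It starts at 0 and must stay there.

How it is judged:
By the outcome, as a careful person would: the job done as asked, in the order asked, and still so for the second after the job is handed in, with the robot touching nothing.
It also fails if it takes over 27 s, if anything falls off the work surface, if the arm or the gripper's body presses on something with over 40 N, if the wrist force passes 120 N, or if a joint passes its speed limit or range.

## Working session

There is one attempt and no reset: what is moved stays moved. The work goes in short steps, Python scripts to look and compute and a tool call to move; the robot and the scene stay as the last step left them, time stands still between calls to the robot, and variables do not carry over. Pictures are saved under pics/ and viewed, at most 10 in all, crops included, and the job is handed in when it is done.

Besides the shell and the picture viewer there is one more tool, called after "Emit:" as name(argument=value, ...) on one line, values as JSON. carry_out: Moves the arm, as the interface text tells. Its arguments: {"type":"object","properties":{"rows":{"type":"array","items":{"type":"array","items":{"type":"array","items":{"type":"number"}}}},"squeeze":{"type":"number"}},"required":["rows"]}

```bash
mkdir -p pics; python3 - <<'E'
from workcell import *
import cv2
for n in ("top","side"):
    p=camera_params(n); print(n,p)
    cv2.imwrite(f"pics/{n}0.png",read_camera(n))
print(state())
E
```

```text
top {'fx': 412.1626525257536, 'fy': 412.1626525257536, 'cx': 283.2311990995843, 'cy': 215.6284899539427, 'xyz': array([0.49154045, 0.01760811, 0.76639387]), 'rotation': array([-3.00489256,  0.02002342, -1.55694592])}
side {'fx': 415.6270194352864, 'fy': 415.6270194352864, 'cx': 278.72207712348535, 'cy': 202.54576469586905, 'xyz': array([0.58052837, 0.49586233, 0.56655866]), 'rotation': array([-2.32500389,  0.00593994, -3.10772387])}
{'clock': 0.1, 'joint_pos': array([ 1.17338059e+00,  4.91493817e-01,  1.55938582e+00, -1.11607516e-05,
        1.09169921e+00, -1.05605946e-01]), 'joint_vel': array([-6.81664438e-05, -4.40025800e-04, -3.42267305e-03, -2.67726620e-03,
        1.72753315e-03,  6.44034177e-04]), 'joint_efforts': array([ 4.19670017e-03, -6.19450665e+01, -2.62032688e+01, -9.70076371e-05,
        2.84188667e-03, -2.48886573e-05]), 'position': array([0.17972051, 0.59842266, 0.25579048]), 'eef_rot': array([-3.14061092e+00, -9.41100038e-05,  2.84978797e+00]), 'ft_force': array([ 0.10916482,  0.08177808, -0.34405227]), 'torque': array([ 0.06489779, -0.00052959,  0.0115929 ]), 'grasp_force': 0.0, 'grip_width': 0.08537246698158882}
```

View pics/top0.png

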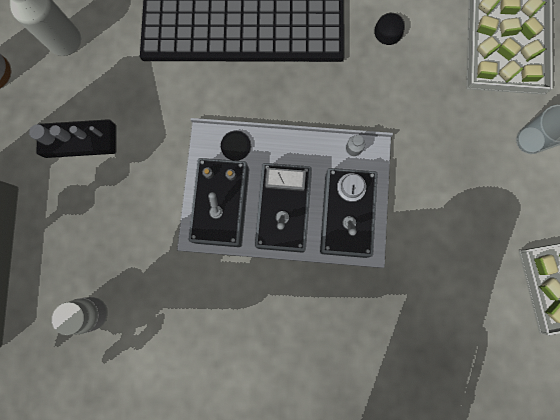

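View pics/side0.png

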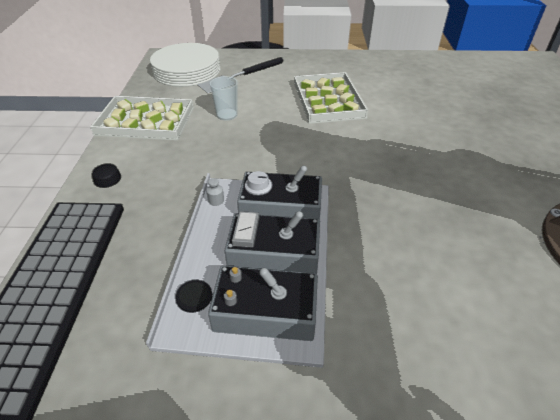

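The top view shows three modules: the dial module is on the right, with its bushing near (349,231), and the dial is at (352,187). In the side view it is the farthest one, with its bushing near (291,187) and bat tip near (303,170).

```bash
python3 - <<'E'
import cv2,numpy as np
t=cv2.imread("pics/top0.png")[160:265,310:390]; s=cv2.imread("pics/side0.png")[155:225,230:330]
t=cv2.resize(t,None,fx=5,fy=5,interpolation=cv2.INTER_CUBIC)
s=cv2.resize(s,None,fx=4,fy=4,interpolation=cv2.INTER_CUBIC)
c=np.zeros((525,800,3),np.uint8); c[:,:400]=t; c[:280,400:]=s
cv2.imwrite("pics/c.png",c)
E
```

```text
(no output)
```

View pics/c.png

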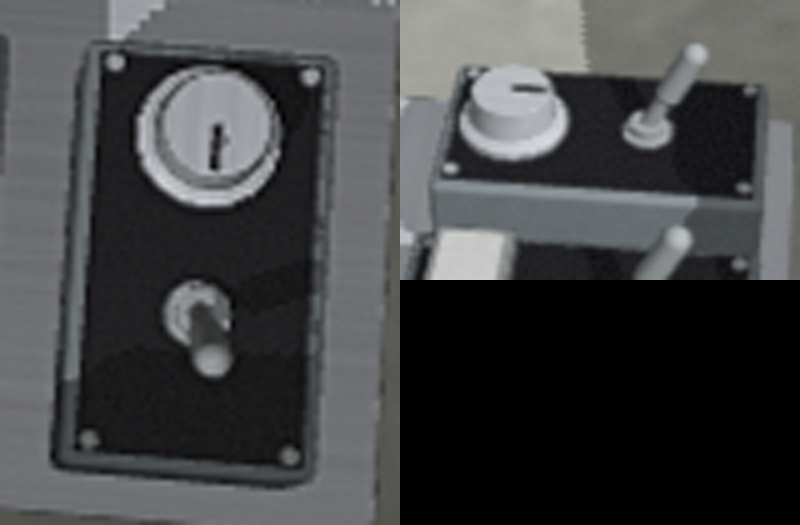

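The enlarged crop gives four screw heads in each view, the bushing at (197,312) in the top crop and (647,128) in the side crop, and the bat end at (213,362) and (698,53). I'll triangulate these.

```bash
cat > h.py <<'E'
import numpy as np
from scipy.spatial.transform import Rotation as R
from workcell import *
def ray(p,uv):
    d=R.from_euler('xyz',p['rotation']).apply([(uv[0]-p['cx'])/p['fx'],(uv[1]-p['cy'])/p['fy'],1]); return np.array(p['xyz']),d/np.linalg.norm(d)
def tri(*rs):
    A=[np.eye(3)-np.outer(d,d) for o,d in rs]
    x=np.linalg.solve(sum(A),sum(a@o for a,(o,d) in zip(A,rs)))
    return x,max(np.linalg.norm(a@(x-o)) for a,(o,d) in zip(A,rs))
E
python3 - <<'E'
from h import *
T,S=camera_params("top"),camera_params("side")
P={}
for n,t,s in [("FL",(116,62),(450,169)),("FR",(311,76),(473,73)),("BL",(90,439),(743,188)),("BR",(290,456),(750,90)),("bush",(197,312),(647,128)),("tip",(213,360),(698,52))]:
    x,e=tri(ray(T,(310+t[0]/5,160+t[1]/5)),ray(S,(230+(s[0]-400)/4,155+s[1]/4))); P[n]=x; print(n,(x*1e3).round(1),(e*1e3).round(1))
d=(P["FL"]+P["FR"]-P["BL"]-P["BR"])/2; y=(P["FL"]+P["BL"]-P["FR"]-P["BR"])/2
print(d,y,np.degrees(np.arctan2(d[1],d[0])),np.degrees(np.arctan2(-y[0],y[1])))
c=sum(P[k] for k in("FL","FR","BL","BR"))/4; a=np.radians(np.degrees(np.arctan2(d[1],d[0]))); u=np.array([np.cos(a),np.sin(a),0])
print("pivot from box centre",c-0.02*u+[0,0,.006])
E
```

```text
FL [666.5 -53.3  61.3] 0.9
FR [ 662.  -121.1   61.8] 0.9
BL [534.9 -44.2  61.6] 1.1
BR [ 529.8 -111.9   61.9] 0.9
bush [578.3 -80.5  64.3] 0.8
tip [557.  -78.9 110.5] 0.5
[ 0.13190439 -0.00912284 -0.00015299] [ 0.00482844  0.06773515 -0.00040077] -3.9564213449600696 -4.077377933327779
pivot from box centre [ 0.57835819 -0.08124568  0.06766407]
```

Emit:
carry_out(rows=[[[0,20,-40,30,0],[0,60,-85,40,4],[0,100,-130,40,8],[0,140,-175,40,12.7],[0,175,-225,40,12.7],[0,205,-280,40,12.7],[0,230,-335,40,12.7],[0,250,-390,40,12.7]]])

```text
clock: 1.1
position: [0.4304, 0.2067, 0.2962]
eef_rot: [3.142, -0.0, 3.071]
ft_force: [0.8, 0.7, -0.7]
grip_width: -0.0002
grasp_force: 0.0
```

Emit:
carry_out(rows=[[[0,15,-58,0,0],[0,30,-116,0,0],[0,45,-172,0,0],[0,60,-228,-10,0],[0,73,-283,-30,0],[0,73,-283,-70,0],[0,73,-283,-96,0],[0,73,-283,-96,0]]])

```text
clock: 2.1
position: [0.5021, -0.0744, 0.1989]
eef_rot: [3.141, -0.004, 3.071]
ft_force: [-0.3, 0.1, -0.3]
grip_width: 0.0001
grasp_force: 0.0
```

```bash
python3 - <<'E'
from h import *
import cv2
s=read_camera("side");t=read_camera("top")
a=cv2.resize(s[90:240,210:380],None,fx=2.3,fy=2.3);b=cv2.resize(t[140:290,290:460],None,fx=2.3,fy=2.3)
cv2.imwrite("pics/d.png",np.hstack([a,b])); print(state()['position'])
E
```

```text
[ 0.50308612 -0.07436977  0.20095672]
```

View pics/d.png

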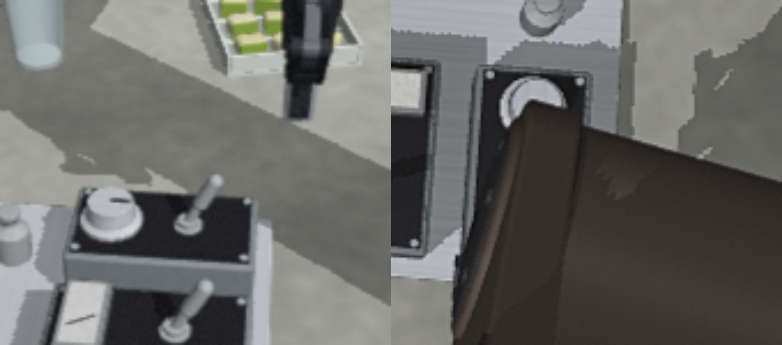

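The left half shows the shut fingertips (near (300,118)) above and on the robot side of the bat, which has not moved. The right half shows the arm over the module. I'll lower the tool and push.

Emit:
carry_out(rows=[[[0,0,0,-45,0],[0,0,0,-80,0],[0,0,0,-80,0],[0,22,-1.5,-80,0],[0,38,-2.6,-80,0],[0,50,-3.5,-80,0],[0,60,-4.2,-80,0],[0,66,-4.6,-80,0]]])

```text
clock: 3.2
position: [0.5695, -0.0791, 0.1209]
eef_rot: [-3.142, 0.001, 3.072]
ft_force: [-0.1, -0.3, -1.0]
grip_width: 0.0002
grasp_force: 0.0
```

```bash
python3 - <<'E'
from h import *
import cv2
s=read_camera("side")
cv2.imwrite("pics/e.png",cv2.resize(s[130:240,210:350],None,fx=4,fy=4)); S=state();print(S['position'],S['ft_force'])
E
```

```text
[ 0.56989906 -0.07912241  0.12067739] [-0.51258143 -0.40823867  0.43424394]
```

View pics/e.png

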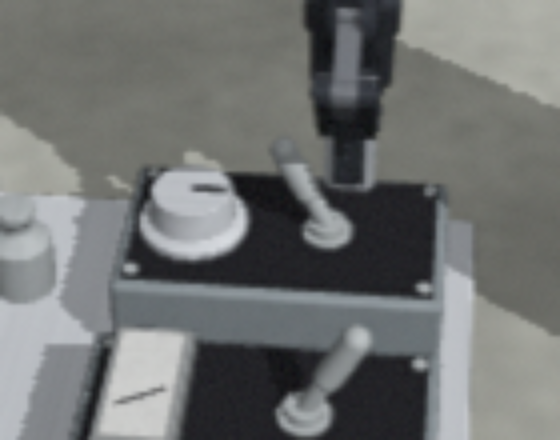

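The bat (end at (285,150), bushing at (328,230)) now leans towards the dial. The fingers are clear behind it and the meter toggle has not moved. I'll retreat.

Emit:
carry_out(rows=[[[0,-20,1.4,0,0],[0,-50,3.5,10,0],[0,-60,4,60,0],[0,-60,4,120,0],[0,-60,30,150,0],[0,-65,85,150,0],[0,-70,140,150,0],[0,-70,140,150,0]]])

```text
clock: 4.25
position: [0.498, 0.0638, 0.2705]
eef_rot: [3.141, 0.0, 3.076]
ft_force: [0.2, -1.1, 0.4]
grip_width: -0.0002
grasp_force: 0.0
```

```bash
python3 - <<'E'
from h import *
import cv2
s=read_camera("side")
cv2.imwrite("pics/f.png",cv2.resize(s[150:350,190:340],None,fx=3,fy=3)); S=state();print(S['clock'],S['position'],S['ft_force'])
E
```

```text
4.3 [0.49839599 0.06230481 0.27046943] [-0.40559396  0.38761479  0.90129839]
```

View pics/f.png

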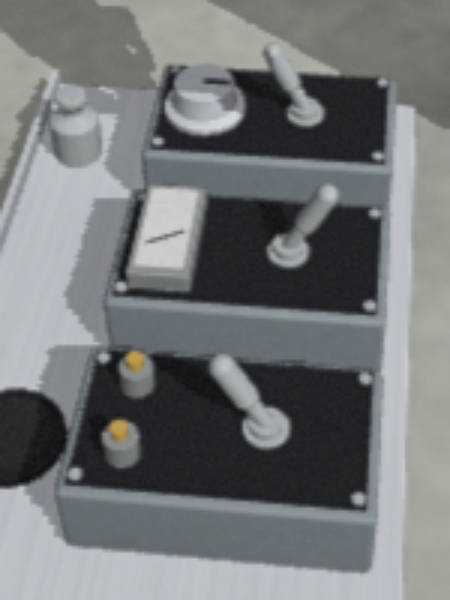

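The dial module's bat (end at (272,50), base at (305,112)) leans towards the dial. The meter and post toggles are unchanged and the arm is clear.

```bash
python3 -c "from workcell import *; print(job_done())"
```

```text
the job is handed in; nothing more can be done
None
```

The drive toggle on the dial module is flipped over and leaning towards the dial; the meter and post toggles are as they were, the arm is clear, and the job was handed in at about 4.3 s.

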